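# Load a roll of blocking pads on the dispenser

## Task

Load the pad dispenser with the full roll, the fatter of the two: swing its hold-down lever up and back out of the way, lower the roll gently over the spindle (do not let it drop) until it sits flat on the base, core end up, then swing the lever back down until its pad rests on top of the core. Leave the part-used roll and everything else on the bench where they are, and let go of everything at the end.

Things in the scene. Friction and masses are not known exactly. Their poses are not given: they have to be found in the camera images.
- dispenser: Pad dispenser, fixed (place and yaw differ each time). White base plate 120 mm (local x) by 220 mm (local y -65 to +155 mm), 12 mm thick. Origin: on the spindle's axis at the bench surface, the plate's underside; z up. Grey hinge head, 50 mm wide and 120 mm high, at local y = +115 mm.
- spindle_tip (a point): Top of the dispenser's upright steel spindle, 79 mm above the bench, straight above the dispenser's origin. The spindle is 24 mm in diameter, cylindrical from 12 mm (plate's top) to 64 mm above the bench, then tapers to a 10 mm tip.
- hold_lever (a joint): Lever angle (rad). 0: level, reaching from the hinge over the spindle towards local -y, as it lies when resting on the core of a roll that is home. Grows as it swings up; 1.57 is upright; stops at 2.0 (leaning back) and -0.12. Friction holds it where it is left; its end moves with 1 to 2 N.
- lever_hinge (a point): Middle of the lever's hinge axis, which runs along the dispenser's local x: local x 0, y +115, z 108 mm in the dispenser's frame.
- lever_grip (a point): Middle of the lever's handle, 175 mm from the hinge along the lever (level: local x 0, y -60, z 112 mm of the dispenser). Grey handle 13 mm wide (along local x), 13 mm thick, ending 196 mm from the hinge. Between, an aluminium bar 14 mm wide with, 115 mm from the hinge, a black pad 44 mm across below it, underside 10 mm below the hinge axis when level.
- roll_full: The full roll, loose, standing on the bench: white wound drum 90 mm in diameter and 48 mm high, on a brown cardboard core tube that runs through it and sticks out 38 mm at the top (86 mm high in all). Core 38 mm outside, bore 29 mm through the whole height. Origin: on its axis, at its underside; z up along the axis. About 0.24 kg.
- roll_part: The part-used roll, loose, to be left alone: as the full roll with the same core and height, but its drum is only 56 mm in diameter. Origin: on its axis, at its underside.
- lens_blank: Pale translucent round lens blank lying on the bench, 70 mm in diameter, 12 mm thick; to be left alone. Origin: centre of its underside.
- screwdriver: Black-handled screwdriver lying on the bench, 170 mm long, along its local x; to be left alone.
- glasses_case: Black spectacle case lying on the bench, 62 x 160 x 38 mm; to be left alone. Origin: centre of its underside.
- cleaner: White bottle of lens cleaner, 44 mm in diameter, 120 mm high, standing on the bench; to be left alone. Origin: centre of its underside.
- dish: White dish, 120 mm in diameter, 45 mm high, standing on a 12 mm wooden board; to be left alone. Origin: centre of its underside.
Things that resemble listed ones, but are neither listed nor needed, are in the scene too. Leave any green or pink look-alike of the roll_full alone.

How it is judged:
On the way, in this order (a step that is already met when the one before it is completed fails the run):
1. the hold-down lever is swung up (past 1.1 rad) (value of joint hold_lever above 1.1 rad), for 0.2 s.
2. the full roll sits home on the spindle, flat on the base, with the lever still up (past 0.7 rad) (horizontal distance between roll_full and dispenser below 0.006 m and z of roll_full in the frame of dispenser between 0.008 and 0.0155 m and angle between roll_full's own z axis and vertical below 0.06 rad and value of joint hold_lever above 0.7 rad), for 0.2 s.
At the end, for the whole second after the job is handed in: Full roll on the base, core end up, tilt under 0.06 rad, axis within 6 mm of the spindle's, underside within 3.5 mm of the plate's top, at rest; lever on its core (joint -0.05 to 0.045 rad); the part-used roll and all other loose things within 30 mm of their starts (horizontal distance between roll_full and dispenser below 0.006 m and z of roll_full in the frame of dispenser between 0.008 and 0.0155 m and angle between roll_full's own z axis and vertical below 0.06 rad and value of joint hold_lever between -0.05 and 0.045 rad and linear speed of roll_full below 0.02 m/s and distance of each of roll_part, lens_blank, screwdriver, glasses_case, cleaner, dish from where it was at the start of the episode below 0.03 m); the robot touches nothing.
It fails at once if the part-used roll is displaced by more than 30 mm (distance of roll_part from where it was at the start of the episode above 0.03 m).
It fails at once if another loose thing on the bench is displaced by more than 30 mm (distance of any of lens_blank, screwdriver, glasses_case, cleaner, dish from where it was at the start of the episode above 0.03 m).
It fails at once if the full roll drops down the spindle (faster than 0.5 m/s) instead of being lowered (linear speed of roll_full above 0.5 m/s and horizontal distance between roll_full and dispenser below 0.012 m and z of roll_full in the frame of dispenser below 0.075 m).
It also fails if it takes over 72 s, if anything falls off the work surface, if the arm or the gripper's body presses on something with over 40 N, if the wrist force passes 120 N, or if a joint passes its speed limit or range.

## Robot

A 7-joint arm with a two-finger parallel gripper is mounted at the origin on the work surface. World frame = base frame: x ahead of the robot, y to its left, z up, the work surface at z = 0. Lengths are in m, angles in rad, forces in N, time in s.
With the tool pointing down it reaches from about 0.4 to 0.85 m from the base axis. Payload 4.5 kg.
Tool frame: the origin (TCP) lies midway between the tips of the shut fingers; the grasp point (between the pads) lies 19 mm behind it; z points along the fingers, y is the line along which they close (so a half turn about z gives the same grasp; the last joint's range is limited). The gripper opens to 88 mm and grips with 3 to 60 N. Pads are 18 mm wide; open, the fingers measure 123 mm over their backs; the gripper's body (75 mm by 187 mm) begins 45 mm behind the grasp point.
Start: joints at [-1.282, 0.689, -0.195, 1.565, 0.157, 0.902, -0.215], TCP at [0.158, 0.605, 0.239] pointing down, gripper open.
Joint ranges: [-3.01, 3.01], [-0.46, 2.08], [-1.47, 1.51], [0.13, 2.56], [-1, 4.14], [0.04, 2.09], [-2.66, 2.66]. Speed limits (rad/s): [2.57, 2.57, 3.14, 3.14, 3.14, 3.14, 3.14].

## Interface

Orientations are given as a unit quaternion [x, y, z, w].
In Python, from plant import sensors, eyes, finish_job gives the robot as it stands.
- The arm moves only by the tool send_rows, never from a script. Its argument "rows" is text: rows parted by semicolons, each of 4 numbers parted by spaces: the shift along the tool's x, y, z normalised to -1 to 1, where 1 is 30 cm, then the turn about the tool's z normalised to -1 to 1, where 1 is 2 pi rad. A call has 1 to 10 rows; each row is the pose to reach, as a shift and turn from the pose commanded when the call began, along the tool's axes at that moment, turning the shorter way round; what a row does not reach only later rows make up. A row lasts 1/12 s, in which the tool goes at most 41.7 mm and 7.16 degrees, less where a joint would pass 70% of its speed; a pose out of reach is approached as far as the arm can. A call with a number of a shift or a turn outside -1 to 1 is refused whole. A call with a gripper value outside its range is refused whole. "jaw" is the closure, from -1 (fully open) to 1 (shut), set as the call begins (left out, the last holds). The fingers move at their own pace and stop on an object; "force" is the grip in N (left out, the last holds). Time passes only in rows, so rows that repeat a pose let the fingers close. It gives the time, the measured TCP pose, the force, the opening and the grip force at its end, in the units of the state.
- sensors.get_state(): the state, without advancing time (a new reading comes with each control period).
- eyes.snapshot(name): name is "side" or "top"; returns (picture, depth): 384x512x3 uint8, red, green, blue; 384x512 float32, m along the optical axis (not along the pixel's ray), 0 where there is no reading.
- eyes.calibration(name): a dict with "fov_y" (degrees; the focal length in pixels is half the picture's height over the tangent of half this angle, whatever the lens; pixels are square), "cx", "cy" (the principal point, pixels), "world_from_camera" (4x4, takes a point from camera to world coordinates). Camera axes: x right, y down, z forward; pixel columns grow to the right and rows downward; lengths in m; the calibration is good to about 2 mm. A picture is of the moment at which its call begins. calibration takes no time and is no camera call.
- finish_job(): hands the job in; it is judged then, once.
The state is a dict: "clock": time; "q": joint angles; "qd": joint speeds; "joint_torque": joint torques, N m; "tool_pos": TCP position; "eef_rot": TCP orientation; "contact_force": force on the tool from outside, world axes, zero at the start; "moment": the same for the moment, N m; "opening": opening from 0.0 (shut) to 1.0 (fully open); "finger_force": force on a finger pad.
Only numpy, scipy, OpenCV 4.12 (cv2) and the standard library are available. Lean on these libraries where they do the work, as an engineer would, in place of code of your own. Each camera call takes 0.05 s, during which the arm holds its last target. There are 200 camera calls.

## Working session

There is one attempt and no reset: what is moved stays moved. The work goes in short steps, Python scripts to look and compute and a tool call to move; the robot and the scene stay as the last step left them, time stands still between calls to the robot, and variables do not carry over. Pictures are saved under pics/ and viewed, at most 10 in all, crops included, and the job is handed in when it is done.

Besides the shell and the picture viewer there is one more tool, called after ">>>" as name(argument=value, ...) on one line, values as JSON. send_rows: Moves the arm, as the interface text tells. Scaled input: -1 to 1 covers 30 cm each way for a shift and 2 pi rad each way for a turn. Its arguments: {"type":"object","properties":{"rows":{"type":"string"},"jaw":{"type":"number"},"force":{"type":"number"}},"required":["rows"]}

```bash
mkdir -p pics
cat > h.py <<'E'
import numpy as np,cv2
from plant import sensors,eyes,finish_job
def snap(n,tag=None):
    p,d=eyes.snapshot(n)
    if tag: cv2.imwrite(f'pics/{tag}.png',p[:,:,::-1])
    return p,d
def cloud(n,d):
    c=eyes.calibration(n);f=192/np.tan(np.radians(c['fov_y'])/2)
    v,u=np.mgrid[:384,:512]
    P=np.stack([(u-c['cx'])/f*d,(v-c['cy'])/f*d,d,np.ones_like(d)],-1)
    return (P@np.array(c['world_from_camera']).T)[...,:3]
E
python3 - <<'E'
from h import *
s=sensors.get_state();print(s)
for n in('top','side'):
    p,d=snap(n,n+'0');np.savez(n+'0.npz',p=p,d=d);c=eyes.calibration(n);print(c)
E
```

```text
{'clock': 0.0, 'q': array([-1.28220637,  0.68997353, -0.19452969,  1.56632774,  0.15725348,
        0.90247737, -0.21511015]), 'qd': array([-0.00053874,  0.00086715, -0.00028357, -0.00075211,  0.00081029,
        0.00052474, -0.00023685]), 'joint_torque': array([ 1.16374567e-04, -5.27549458e+01, -1.26742378e+00, -1.53433675e+01,
       -5.27770375e-02,  6.35617573e-03,  1.69637415e-04]), 'tool_pos': array([0.15739679, 0.60421501, 0.23792128]), 'eef_rot': array([ 1.27023084e-01,  9.91899353e-01, -8.96711343e-04, -7.34032846e-05]), 'contact_force': array([-0.2642453 , -0.6371749 ,  0.75994096]), 'moment': array([-0.01133575,  0.02952587,  0.0034677 ]), 'finger_force': 0.0, 'opening': 1.0035058926309754}
{'fov_y': 47.4806438889538, 'cx': 263.80501739524476, 'cy': 187.625961284701, 'world_from_camera': array([[-0.0291729 , -0.99116277,  0.12940367,  0.39102619],
       [-0.99932277,  0.02601559, -0.02602287,  0.07730291],
       [ 0.02242639, -0.13007519, -0.99125047,  1.38779289],
       [ 0.        ,  0.        ,  0.        ,  1.        ]])}
{'fov_y': 46.17685910602143, 'cx': 260.5228076922993, 'cy': 185.76616510536846, 'world_from_camera': array([[ 0.97855297, -0.16822517,  0.11888811,  0.41014147],
       [-0.20531193, -0.74950566,  0.62935545, -0.75860149],
       [-0.01676612, -0.64026679, -0.76796962,  1.10455282],
       [ 0.        ,  0.        ,  0.        ,  1.        ]])}
```

View pics/top0.png

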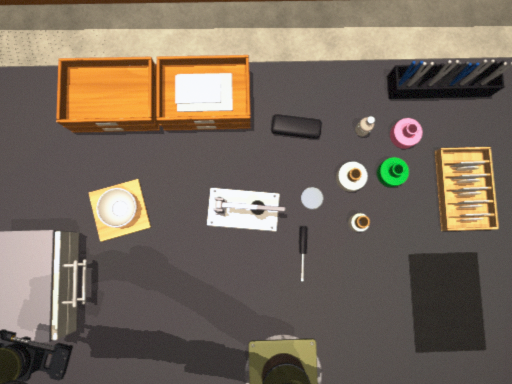

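View pics/side0.png

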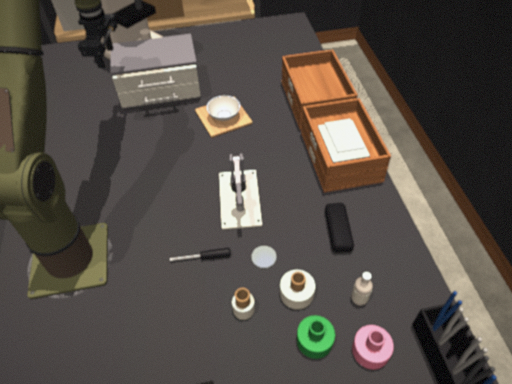

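The top view shows the full roll with its core at about (354,174). The part roll is at (361,222), the dispenser plate centre at (244,210), the hinge at (218,207) and the lever end at (285,209). The green and pink look-alikes are at (395,171) and (408,131).

```bash
python3 - <<'E'
from h import *
for n in('top','side'):
    z=np.load(n+'0.npz');p,d=z['p'].astype(int),z['d'];W=cloud(n,d);X,Y,Z=W[...,0],W[...,1],W[...,2]
    print(n,'bench z',np.median(Z[(abs(X-.45)<.1)&(abs(Y)<.3)&(p.sum(-1)<150)]))
    u,v=np.meshgrid(np.arange(512),np.arange(384))
    a,b=((244,210),(353,176)) if n=='top' else ((240,200),(297,288))
    near=lambda c,r:(np.hypot(u-c[0],v-c[1])<r)
    m=near(a,48)&(abs(Z-.012)<.006)&(p.min(-1)>110)
    pts=W[m][:,:2]; r=cv2.minAreaRect((pts*1000).astype(np.float32));print('plate',r,m.sum(), cv2.boxPoints(r).tolist())
    m=near(a,48)&(Z>.07)
    q=W[m];
    for pt in q[np.argsort(-q[:,1])][::max(1,len(q)//28)]:print(pt.round(4),end=' ')
    print()
    for nm,c in(('full',b),('part',(361,222) if n=='top' else (243,304))):
        m=near(c,20)&(abs(Z-.048)<.006); k=W[m]; 
        if len(k)>5: print(nm,'drum',cv2.minEnclosingCircle((k[:,:2]*1000).astype(np.float32)),np.median(k[:,2]),m.sum())
        m=near(c,28)&(abs(Z-.086)<.006);k=W[m]
        if len(k)>5: print(nm,'core',cv2.minEnclosingCircle((k[:,:2]*1000).astype(np.float32)),np.median(k[:,2]),m.sum())
E
python3 -c "
import cv2
a=cv2.imread('pics/top0.png')[150:250,195:385];b=cv2.imread('pics/side0.png')[145:325,205:345]
cv2.imwrite('pics/c0.png',cv2.vconcat([cv2.resize(a,(760,400)),]));cv2.imwrite('pics/c1.png',cv2.resize(b,(466,600)))"
```

```text
top bench z 0.025573670425293127
plate ((505.8603210449219, 110.121826171875), (219.62820434570312, 121.10348510742188), 83.48798370361328) 1960 [[433.24505615234375, 7.883506774902344], [553.5671997070312, -5.851036071777344], [578.4755859375, 212.36013793945312], [458.1534423828125, 226.09469604492188]]
[0.4952 0.1937 0.1167] [0.5299 0.1872 0.1188] [0.5248 0.1821 0.1103] [0.5364 0.1789 0.1117] [0.5154 0.1761 0.1142] [0.5263 0.1724 0.122 ] [0.518  0.1673 0.1151] [0.5088 0.1585 0.1176] [0.5055 0.1469 0.1178] [0.5107 0.1379 0.1226] [0.5073 0.1262 0.1246] [0.507  0.1147 0.1244] [0.5037 0.1031 0.1245] [0.4972 0.0916 0.1287] [0.495  0.0831 0.1179] [0.4856 0.0775 0.1246] [0.391  0.0773 1.3878] [0.4833 0.0747 0.1156] [0.494  0.0715 0.1257] [0.505  0.0683 0.1325] [0.5182 0.065  0.1148] [0.4856 0.0601 0.1185] [0.4963 0.057  0.1291] [0.512  0.0534 0.1156] [0.5048 0.0481 0.1288] [0.4927 0.0369 0.1305] [0.5005 0.0253 0.137 ] [0.4972 0.014  0.138 ] [0.4912 0.0026 0.1369] [ 0.4858 -0.0093  0.1288] 
full drum ((598.4388427734375, -234.6304473876953), 45.17068862915039) 0.04694066156842347 478
full
[... 949 characters left out ...]
   0.1331] [0.507  0.0665 0.13  ] [0.5005 0.0617 0.1328] [0.4998 0.0573 0.1337] [0.4811 0.0531 0.1214] [0.4957 0.0494 0.1352] [0.5053 0.0453 0.1153] [0.5075 0.0401 0.1209] [0.4998 0.024  0.138 ] [0.4891 0.0109 0.1391] [ 0.498  -0.0014  0.1387] [ 0.493  -0.0134  0.1374] [ 0.4101 -0.7586  1.1046] [ 0.4101 -0.7586  1.1046] 
full drum ((597.2838134765625, -239.0406036376953), 45.87952423095703) 0.04932618057019966 662
full core ((596.7898559570312, -238.84283447265625), 20.61112403869629) 0.08593097059997423 98
part drum ((451.894287109375, -254.46583557128906), 27.80117416381836) 0.04881583630889097 192
part core ((452.0302734375, -253.3655548095703), 19.288785934448242) 0.08614180438715935 100
```

View pics/c0.png

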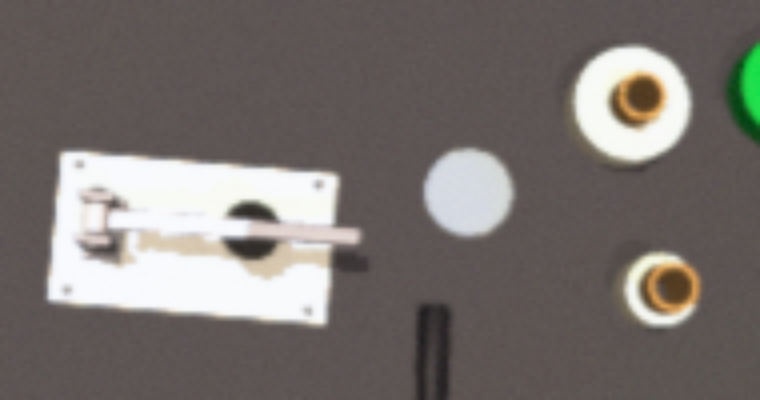

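```bash
cat >> h.py <<'E'
O=np.array([.5004,.0638]);EY=np.array([.112,.9937]);EX=np.array([.9937,-.112])
def lev(t): # world pos of lever grip at angle t
    y=.115-.175*np.cos(t)+.004*np.sin(t);z=.108+.175*np.sin(t)+.004*np.cos(t)
    return np.r_[O+y*EY,z]
from scipy.spatial.transform import Rotation as Ro
def plan(tgt,ydir=EX,s=None):
    s=s or sensors.get_state();R=Ro.from_quat(s['eef_rot']).as_matrix()
    sh=R.T@(np.array(tgt)-s['tool_pos'])/.3
    y=R.T@np.r_[ydir,0];a=np.arctan2(-y[0],y[1]);a=(a+np.pi/2)%np.pi-np.pi/2
    print('t',round(s['clock'],2),'shift',sh.round(4),'turn',round(a/2/np.pi,4),'F',s['contact_force'].round(1),'open',round(s['opening'],3),s['tool_pos'].round(4),'q7',s['q'][6].round(2))
E
python3 - <<'E'
from h import *
p=lev(.11)-[0,0,.019];print(p);plan(p+[0,0,.09])
E
```

```text
[0.49384764 0.00566537 0.11218703]
t 0.1 shift [-1.588  -1.6483  0.1222] turn 0.2273 F [-1.5  0.3 -1.5] open 0.999 [0.1574 0.6043 0.238 ] q7 -0.22
```

>>> send_rows(rows="-0.8 -0.83 0 0.16;-0.8 -0.83 0 0.16;-0.8 -0.83 0 0.16;-0.8 -0.83 0 0.16;-0.8 -0.83 0 0.16;-0.8 -0.83 0 0.16;-0.8 -0.83 0 0.16;-0.8 -0.83 0 0.16;-0.8 -0.83 0 0.16;-0.8 -0.83 0 0.16", jaw=-1)

```text
clock: 0.93
tool_pos: [0.3288, 0.2991, 0.2387]
eef_rot: [0.592, 0.806, -0.001, 0.001]
contact_force: [-0.6, -0.1, 0.0]
opening: 1.003
finger_force: 0.0
```

Run:
```python
from h import *
p=lev(.11)-[0,0,.019];plan(p+[0,0,.09])
```

```text
t 0.93 shift [-1.0973  0.2335  0.1246] turn 0.0661 F [-0.6 -0.1  0. ] open 1.003 [0.3288 0.2991 0.2387] q7 -0.49
```

>>> send_rows(rows="-0.98 0.2 0 0.065;-0.98 0.2 0.05 0.065;-0.98 0.2 0.1 0.065;-0.98 0.2 0.1 0.065;-0.98 0.2 0.1 0.065;-0.98 0.2 0.1 0.065;-0.98 0.2 0.1 0.065;-0.98 0.2 0.1 0.065;-0.98 0.2 0.1 0.065;-0.98 0.2 0.1 0.065")

```text
clock: 1.77
tool_pos: [0.4738, 0.0432, 0.2084]
eef_rot: [0.74, 0.672, 0.0, -0.001]
contact_force: [0.3, 0.0, 0.6]
opening: 0.998
finger_force: 0.0
```

Run:
```python
from h import *
p=lev(.11)-[0,0,.019];plan(p+[0,0,.0])
```

```text
t 1.77 shift [-0.1186  0.0788  0.3204] turn 0.0025 F [0.3 0.  0.6] open 0.998 [0.4738 0.0432 0.2084] q7 -0.18
```

>>> send_rows(rows="-0.118 0.079 0 0.0025;-0.118 0.079 0.12 0.0025;-0.118 0.079 0.2 0.0025;-0.118 0.079 0.2 0.0025;-0.118 0.079 0.2 0.0025")

```text
clock: 2.18
tool_pos: [0.4928, 0.0071, 0.1482]
eef_rot: [0.745, 0.667, -0.001, -0.002]
contact_force: [0.4, 0.4, 0.1]
opening: 1.001
finger_force: 0.0
```

Run:
```python
from h import *
p=lev(.11)-[0,0,.019];plan(p+[0,0,.0])
p,d=snap('side');cv2.imwrite('pics/s1.png',cv2.resize(p[110:290,150:330,::-1],(600,600)))
```

```text
t 2.18 shift [-0.0044  0.0044  0.1202] turn 0.0005 F [0.4 0.4 0.1] open 1.001 [0.4928 0.0071 0.1482] q7 -0.1
```

View pics/s1.png

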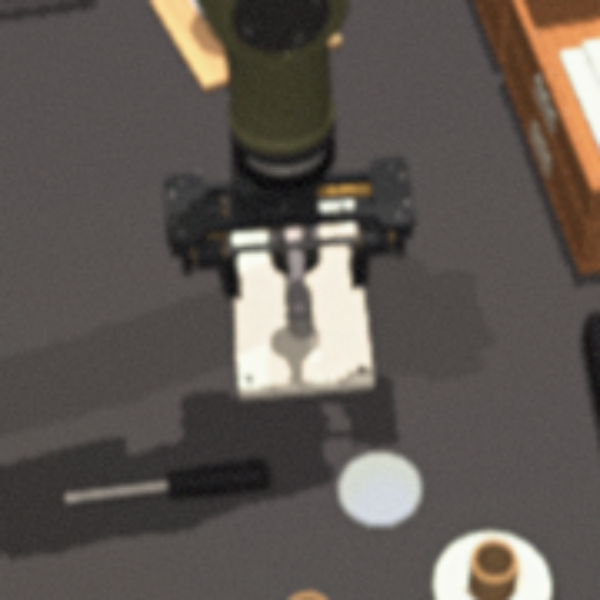

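The fingers straddle the grey handle, which sits at (298,300) between fingertips at (230,285) and (362,280). I'll descend and grip.

>>> send_rows(rows="-0.004 0.004 0.05 0;-0.004 0.004 0.1 0;-0.004 0.004 0.12 0;-0.004 0.004 0.12 0;-0.004 0.004 0.12 0")

```text
clock: 2.65
tool_pos: [0.4956, 0.0037, 0.1137]
eef_rot: [0.746, 0.666, 0.001, 0.0]
contact_force: [-0.6, -0.5, 0.4]
opening: 0.999
finger_force: 0.0
```

>>> send_rows(rows="0 0 0 0;0 0 0 0;0 0 0 0;0 0 0 0;0 0 0 0;0 0 0 0;0 0 0 0;0 0 0 0;0 0 0 0;0 0 0 0", jaw=1, force=10)

```text
clock: 3.48
tool_pos: [0.4952, 0.0029, 0.1127]
eef_rot: [0.746, 0.666, -0.0, -0.0]
contact_force: [-0.3, -0.1, -0.1]
opening: 0.267
finger_force: 0.0
```

Run:
```python
from h import *
p0=lev(.11)-[0,0,.019];plan(p0)
s=sensors.get_state();R=Ro.from_quat(s['eef_rot']).as_matrix()
for t in np.arange(.2,1.9,.1):print(round(t,2),(R.T@(lev(t)-.019*np.r_[0,0,1]-p0)/.3).round(3))
```

```text
t 3.48 shift [ 0.0085 -0.0055  0.0016] turn -0.0002 F [-0.3 -0.1 -0.1] open 0.267 [0.4952 0.0029 0.1127] q7 -0.09
0.2 [ 0.009 -0.    -0.052]
0.3 [ 0.025 -0.    -0.108]
0.4 [ 0.046 -0.    -0.162]
0.5 [ 0.073 -0.    -0.214]
0.6 [ 0.104 -0.    -0.263]
0.7 [ 0.141 -0.    -0.309]
0.8 [ 0.182 -0.    -0.35 ]
0.9 [ 0.226 -0.    -0.388]
1.0 [ 0.274 -0.    -0.421]
1.1 [ 0.326 -0.    -0.449]
1.2 [ 0.379 -0.    -0.471]
1.3 [ 0.435 -0.001 -0.488]
1.4 [ 0.492 -0.001 -0.5  ]
1.5 [ 0.55  -0.001 -0.506]
1.6 [ 0.609 -0.001 -0.505]
1.7 [ 0.667 -0.001 -0.499]
1.8 [ 0.724 -0.001 -0.488]
```

>>> send_rows(rows="0 0 0 0;0 0 0 0;0 0 0 0;0 0 0 0;0 0 0 0")

```text
clock: 3.9
tool_pos: [0.494, 0.003, 0.1125]
eef_rot: [0.746, 0.666, -0.001, -0.001]
contact_force: [-3.2, 0.2, 0.6]
opening: 0.145
finger_force: 10.0
```

>>> send_rows(rows="0.005 -0.003 -0.026 0;0.009 -0.003 -0.052 0;0.017 -0.003 -0.08 0;0.025 -0.003 -0.108 0;0.035 -0.003 -0.135 0;0.046 -0.003 -0.162 0;0.06 -0.003 -0.188 0;0.073 -0.003 -0.214 0;0.073 -0.003 -0.214 0")

```text
clock: 4.65
tool_pos: [0.4965, 0.0251, 0.1786]
eef_rot: [0.746, 0.666, 0.0, 0.0]
contact_force: [-5.2, -2.9, 2.5]
opening: 0.141
finger_force: 10.0
```

Run:
```python
from h import *
plan(lev(.5)-[0,0,.019])
s=sensors.get_state();R=Ro.from_quat(s['eef_rot']).as_matrix();print(s['moment'],s['finger_force'])
for t in np.arange(.6,1.9,.1):print(round(t,2),(R.T@(lev(t)-lev(.5))/.3).round(3))
```

```text
t 4.65 shift [ 0.0074 -0.0017  0.0072] turn -0.0001 F [-5.2 -2.9  2.5] open 0.141 [0.4965 0.0251 0.1786] q7 -0.14
[-0.74379804  1.03967253  0.01384508] 10.001059491187334
0.6 [ 0.032 -0.    -0.049]
0.7 [ 0.068 -0.    -0.095]
0.8 [ 0.109 -0.    -0.136]
0.9 [ 0.153 -0.    -0.174]
1.0 [ 0.202 -0.    -0.207]
1.1 [ 0.253 -0.    -0.235]
1.2 [ 0.307 -0.    -0.257]
1.3 [ 0.362 -0.    -0.274]
1.4 [ 0.419 -0.    -0.286]
1.5 [ 0.478 -0.    -0.292]
1.6 [ 0.536 -0.    -0.291]
1.7 [ 0.594 -0.    -0.285]
1.8 [ 0.651 -0.    -0.274]
```

>>> send_rows(rows="0.018 -0.004 -0.025 0;0.036 -0.004 -0.049 0;0.054 -0.004 -0.072 0;0.072 -0.004 -0.095 0;0.092 -0.004 -0.116 0;0.112 -0.004 -0.136 0;0.135 -0.004 -0.155 0;0.157 -0.004 -0.174 0;0.18 -0.004 -0.191 0;0.206 -0.004 -0.207 0")

```text
clock: 5.48
tool_pos: [0.5033, 0.0869, 0.24]
eef_rot: [0.746, 0.666, 0.001, 0.001]
contact_force: [-1.5, -3.7, 2.8]
opening: 0.139
finger_force: 10.0
```

Run:
```python
from h import *
plan(lev(1.)-[0,0,.019])
s=sensors.get_state();R=Ro.from_quat(s['eef_rot']).as_matrix();print(s['moment'],s['finger_force'])
for t in np.arange(1.1,1.9,.1):print(round(t,2),(R.T@(lev(t)-lev(1.0))/.3).round(3))
```

```text
t 5.48 shift [ 0.0016 -0.0011  0.0053] turn -0.0002 F [-1.5 -3.7  2.8] open 0.139 [0.5033 0.0869 0.24  ] q7 -0.26
[-0.90389133  0.24559275  0.06167693] 10.000151772983372
1.1 [ 0.051 -0.    -0.028]
1.2 [ 0.105 -0.    -0.05 ]
1.3 [ 0.161 -0.    -0.068]
1.4 [ 0.218 -0.    -0.079]
1.5 [ 0.276 -0.    -0.085]
1.6 [ 0.334 -0.    -0.085]
1.7 [ 0.392 -0.    -0.079]
1.8 [ 0.449 -0.    -0.067]
```

>>> send_rows(rows="0.025 -0.001 -0.014 0;0.052 -0.001 -0.028 0;0.078 -0.001 -0.039 0;0.105 -0.001 -0.05 0;0.133 -0.001 -0.06 0;0.161 -0.001 -0.068 0;0.19 -0.001 -0.074 0;0.218 -0.001 -0.079 0;0.247 -0.001 -0.083 0;0.276 -0.001 -0.085 0")

```text
clock: 6.32
tool_pos: [0.5125, 0.1695, 0.2644]
eef_rot: [0.746, 0.666, 0.001, 0.0]
contact_force: [5.8, -1.2, -4.0]
opening: 0.148
finger_force: 10.0
```

>>> send_rows(rows="0.03 0 0 0;0.058 0 0 0;0.087 0 0.003 0;0.116 0 0.006 0;0.145 0 0.012 0;0.173 0 0.018 0;0.173 0 0.018 0")

```text
clock: 6.9
tool_pos: [0.5184, 0.222, 0.2582]
eef_rot: [0.745, 0.667, 0.001, 0.0]
contact_force: [5.5, -0.6, -4.8]
opening: 0.144
finger_force: 10.0
```

Run:
```python
from h import *
plan(lev(1.8)-[0,0,.019])
```

```text
t 6.9 shift [-0.002  -0.0006 -0.0012] turn 0.0001 F [ 5.5 -0.6 -4.8] open 0.144 [0.5184 0.222  0.2582] q7 -0.48
```

>>> send_rows(rows="0 0 0 0;0 0 0 0;0 0 0 0;0 0 0 0;0 0 0 0;0 0 0 0;0 0 0 0;0 0 0 0", jaw=-1)

```text
clock: 7.57
tool_pos: [0.5175, 0.2202, 0.2592]
eef_rot: [0.746, 0.666, 0.0, -0.0]
contact_force: [1.0, -0.4, -0.3]
opening: 0.724
finger_force: 0.0
```

>>> send_rows(rows="0 0 -0.1 0;0 0 -0.2 0;0 0 -0.27 0;0 0 -0.27 0;0 0 -0.27 0")

```text
clock: 7.98
tool_pos: [0.518, 0.2204, 0.3412]
eef_rot: [0.746, 0.666, 0.001, 0.0]
contact_force: [-0.2, 1.0, -1.1]
opening: 0.998
finger_force: 0.0
```

Run:
```python
from h import *
plan([.5975,-.237,.2])
```

```text
t 7.98 shift [-1.4857  0.4348  0.469 ] turn -0.0002 F [-0.2  1.  -1.1] open 0.998 [0.518  0.2204 0.3412] q7 -0.5
```

>>> send_rows(rows="-0.75 0.22 0.1 0;-0.75 0.22 0.1 0;-0.75 0.22 0.1 0;-0.75 0.22 0.1 0;-0.75 0.22 0.1 0;-0.75 0.22 0.1 0;-0.75 0.22 0.1 0;-0.75 0.22 0.1 0")

```text
clock: 8.65
tool_pos: [0.5567, -0.0129, 0.3086]
eef_rot: [0.748, 0.664, -0.001, -0.001]
contact_force: [0.7, 0.6, -0.3]
opening: 0.997
finger_force: 0.0
```

Run:
```python
from h import *
plan([.5975,-.237,.2])
# view is now unobstructed? remeasure spindle and lever
p,d=snap('top','t2');W=cloud('top',d);k=W.reshape(-1,3)
L=(k-np.r_[O,0]);ly=L[:,:2]@EY;lx=L[:,:2]@EX
m=(abs(lx)<.03)&(abs(ly)<.03)&(k[:,2]>.05)&(k[:,2]<.09);q=k[m];print('spindle',m.sum(),q.mean(0) if m.any() else '',np.c_[lx,ly,k[:,2]][m].round(4).tolist()[:12])
m=(abs(lx)<.04)&(abs(ly-.13)<.09)&(k[:,2]>.15);print(np.c_[lx,ly,k[:,2]][m].round(3)[::6].tolist())
```

```text
t 8.65 shift [-0.7255  0.2241  0.3618] turn -0.0009 F [ 0.7  0.6 -0.3] open 0.997 [ 0.5567 -0.0129  0.3086] q7 -0.07
spindle 47 [0.49957538 0.06535958 0.07088902] [[0.0102, 0.0052, 0.0645], [0.0108, 0.0022, 0.061], [0.0105, -0.0008, 0.0675], [0.0066, 0.011, 0.0652], [0.0063, 0.008, 0.0713], [0.0065, 0.0049, 0.0716], [0.0067, 0.0019, 0.0733], [0.007, -0.0011, 0.0719], [0.0074, -0.0041, 0.0705], [0.0037, 0.0108, 0.0636], [0.0036, 0.0077, 0.0683], [0.003, 0.0047, 0.078]]
[[0.022, 0.147, 0.22], [0.019, 0.138, 0.224], [0.014, 0.15, 0.235], [0.018, 0.137, 0.212], [0.004, 0.166, 0.286], [0.013, 0.142, 0.231], [-0.0, 0.173, 0.3], [0.004, 0.163, 0.272], [0.01, 0.144, 0.234], [-0.002, 0.18, 0.289], [-0.001, 0.165, 0.287], [0.004, 0.155, 0.248], [0.007, 0.142, 0.232], [-0.005, 0.177, 0.29], [-0.002, 0.163, 0.28], [0.003, 0.153, 0.242], [0.005, 0.139, 0.227], [-0.006, 0.17, 0.288], [-0.002, 0.159, 0.257], [0.001, 0.146, 0.239], [0.006, 0.134, 0.204], [-0.005, 0.156, 0.258], [-0.001, 0.143, 0.233], [0.007, 0.135, 0.169], [-0.005, 0.15, 0.243], [-0.001, 0.137, 0.216], [0.006, 0.128, 0.15], [-0.006, 0.143, 0.235], [0.001, 0.132, 0.166], [-0.009, 0.143, 0.23], [-0.002, 0.134, 0.166], [-0.012, 0.142, 0.234], [-0.005, 0.133, 0.171], [-0.014, 0.142, 0.233], [-0.007, 0.134, 0.165], [-0.017, 0.142, 0.229], [-0.02, 0.147, 0.229], [-0.022, 0.147, 0.226]]
```

View pics/t2.png

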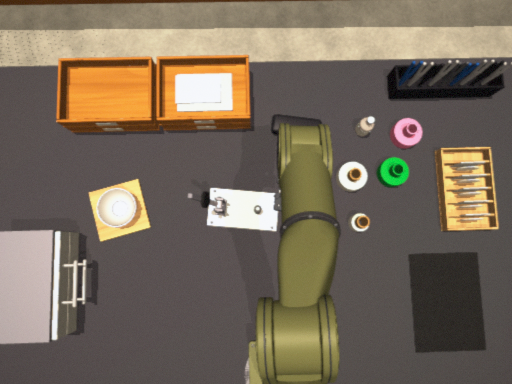

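The lever is up and leaning back, with its pad at (206,199). The spindle tip shows at (257,209), and its position agrees with the estimate from the plate. Next is the roll.

>>> send_rows(rows="-0.7255 0.224 0.2 -0.001;-0.7255 0.224 0.2 -0.001;-0.7255 0.224 0.2 -0.001;-0.7255 0.224 0.2 -0.001;-0.7255 0.224 0.36 -0.001;-0.7255 0.224 0.36 -0.001;-0.7255 0.224 0.36 -0.001;-0.7255 0.224 0.36 -0.001;-0.7255 0.224 0.36 -0.001;-0.7255 0.224 0.36 -0.001")

```text
clock: 9.53
tool_pos: [0.6012, -0.2313, 0.2032]
eef_rot: [0.743, 0.67, 0.001, -0.0]
contact_force: [-0.1, 0.1, -0.9]
opening: 0.998
finger_force: 0.0
```

Run:
```python
from h import *
plan([.5975,-.237,.055])
```

```text
t 9.53 shift [-0.0211 -0.0113  0.4939] turn 0.0014 F [-0.1  0.1 -0.9] open 0.998 [ 0.6012 -0.2313  0.2032] q7 0.3
```

>>> send_rows(rows="0 0 0.05 0;0 0 0.15 0;0 0 0.25 0;0 0 0.3 0;0 0 0.3 0;0 0 0.3 0")

```text
clock: 10.03
tool_pos: [0.6008, -0.2325, 0.1131]
eef_rot: [0.743, 0.669, 0.001, 0.0]
contact_force: [0.8, -0.4, -0.6]
opening: 0.998
finger_force: 0.0
```

Run:
```python
from h import *
plan([.5975,-.237,.055])
```

```text
t 10.03 shift [-0.0161 -0.0096  0.1936] turn 0.0012 F [ 0.8 -0.4 -0.6] open 0.998 [ 0.6008 -0.2325  0.1131] q7 0.32
```

>>> send_rows(rows="-0.016 -0.01 0 0.001;-0.016 -0.01 0.06 0.001;-0.016 -0.01 0.12 0.001;-0.016 -0.01 0.17 0.001;-0.016 -0.01 0.194 0.001;-0.016 -0.01 0.194 0.001;-0.016 -0.01 0.194 0.001;-0.016 -0.01 0.194 0.001")

```text
clock: 10.7
tool_pos: [0.5974, -0.2396, 0.0555]
eef_rot: [0.746, 0.666, 0.001, 0.001]
contact_force: [-0.4, -0.2, -0.6]
opening: 1.0
finger_force: 0.0
```

>>> send_rows(rows="0 0 0 0;0 0 0 0;0 0 0 0;0 0 0 0;0 0 0 0;0 0 0 0;0 0 0 0;0 0 0 0;0 0 0 0;0 0 0 0", jaw=1, force=25)

```text
clock: 11.53
tool_pos: [0.5966, -0.2391, 0.0539]
eef_rot: [0.746, 0.666, 0.0, 0.0]
contact_force: [-0.0, 0.5, 0.4]
opening: 0.411
finger_force: 24.7
```

Run:
```python
from h import *
plan([.5975,-.237,.055])
```

```text
t 11.53 shift [ 0.0072  0.0021 -0.0037] turn -0.0002 F [-0.   0.5  0.4] open 0.411 [ 0.5966 -0.2391  0.0539] q7 0.33
```

>>> send_rows(rows="0 0 -0.05 0;0 0 -0.12 0;0 0 -0.22 0;0 0 -0.32 0;0 0 -0.4 0;0 0 -0.4 0;0 0 -0.4 0")

```text
clock: 12.12
tool_pos: [0.5964, -0.2392, 0.1744]
eef_rot: [0.746, 0.666, 0.0, 0.001]
contact_force: [0.3, 0.1, -2.7]
opening: 0.416
finger_force: 24.8
```

Run:
```python
from h import *
plan([.4997,.0617,.175])
```

```text
t 12.12 shift [ 0.9602 -0.4339 -0.0029] turn -0.0002 F [ 0.3  0.1 -2.7] open 0.416 [ 0.5964 -0.2392  0.1744] q7 0.31
```

Holding about 2.4 N of weight. I'll carry it at about 0.25 m/s.

>>> send_rows(rows="0.05 -0.02 0 0;0.12 -0.054 0 0;0.2 -0.09 0 0;0.28 -0.126 0 0;0.36 -0.162 0 0;0.44 -0.198 0 0;0.52 -0.235 0 0;0.6 -0.27 0 0;0.66 -0.3 0 0;0.7 -0.316 0 0")

```text
clock: 12.95
tool_pos: [0.5227, -0.0167, 0.1716]
eef_rot: [0.745, 0.667, -0.002, -0.003]
contact_force: [0.6, -0.2, -3.6]
opening: 0.415
finger_force: 24.8
```

>>> send_rows(rows="0.05 -0.022 0 0;0.1 -0.045 0 0;0.15 -0.068 0 0;0.2 -0.09 0 0;0.23 -0.104 0 0;0.25 -0.113 0 0;0.26 -0.118 0 0;0.26 -0.118 0 0;0.26 -0.118 0 0;0.26 -0.118 0 0")

```text
clock: 13.78
tool_pos: [0.4998, 0.0607, 0.1739]
eef_rot: [0.747, 0.665, -0.0, 0.0]
contact_force: [0.0, -0.1, -2.7]
opening: 0.411
finger_force: 24.8
```

Run:
```python
from h import *
plan([.4997,.0617,.055+.012])
a,d=snap('top');b,_=snap('side')
cv2.imwrite('pics/c3.png',np.hstack([cv2.resize(a[150:270,185:315],(400,370)),cv2.resize(b[120:255,170:310],(384,370))])[:,:,::-1])
```

```text
t 13.78 shift [ 0.0036 -0.0009  0.3562] turn -0.0004 F [ 0.  -0.1 -2.7] open 0.411 [0.4998 0.0607 0.1739] q7 -0.11
```

View pics/c3.png

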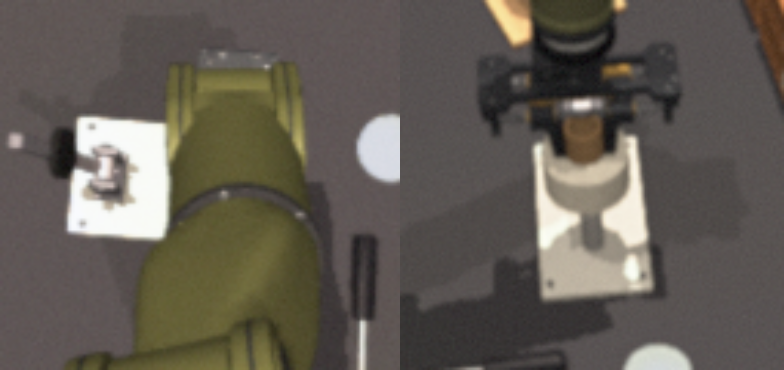

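The side view shows the roll held upright over the spindle: drum at (588,175) in the crop, spindle below it at (592,230). Now I'll lower it in stages.

>>> send_rows(rows="0.004 -0.001 0.03 0;0.004 -0.001 0.06 0;0.004 -0.001 0.09 0;0.004 -0.001 0.12 0;0.004 -0.001 0.14 0;0.004 -0.001 0.16 0;0.004 -0.001 0.18 0;0.004 -0.001 0.2 0;0.004 -0.001 0.2 0")

```text
clock: 14.63
tool_pos: [0.4988, 0.063, 0.1128]
eef_rot: [0.746, 0.666, -0.001, -0.0]
contact_force: [-1.1, 0.5, -2.4]
opening: 0.411
finger_force: 24.8
```

Run:
```python
from h import *
plan([.4997,.0617,.055+.012])
```

```text
t 14.63 shift [-0.0038  0.0036  0.1527] turn -0.0002 F [-1.1  0.5 -2.4] open 0.411 [0.4988 0.063  0.1128] q7 -0.09
```

>>> send_rows(rows="-0.002 0.002 0.02 0;-0.002 0.002 0.04 0;-0.002 0.002 0.06 0;-0.002 0.002 0.08 0;-0.002 0.002 0.1 0;-0.002 0.002 0.12 0;-0.002 0.002 0.135 0;-0.002 0.002 0.145 0;-0.002 0.002 0.145 0")

```text
clock: 15.38
tool_pos: [0.4996, 0.0623, 0.0697]
eef_rot: [0.746, 0.666, -0.0, -0.0]
contact_force: [0.0, 0.0, -3.1]
opening: 0.409
finger_force: 24.8
```

Run:
```python
from h import *
plan([.4997,.0617,.054+.012])
```

```text
t 15.38 shift [-0.002   0.0007  0.0125] turn -0.0002 F [ 0.   0.  -3.1] open 0.409 [0.4996 0.0623 0.0697] q7 -0.07
```

>>> send_rows(rows="0 0 0.004 0;0 0 0.007 0;0 0 0.01 0;0 0 0.013 0;0 0 0.013 0;0 0 0.013 0")

```text
clock: 15.88
tool_pos: [0.4999, 0.0624, 0.0666]
eef_rot: [0.746, 0.666, 0.0, -0.0]
contact_force: [0.6, -0.1, -3.6]
opening: 0.413
finger_force: 24.8
```

Not in contact yet.

>>> send_rows(rows="0 0 0.003 0;0 0 0.006 0;0 0 0.008 0;0 0 0.008 0;0 0 0.008 0")

```text
clock: 16.3
tool_pos: [0.5001, 0.0624, 0.0657]
eef_rot: [0.746, 0.666, 0.001, 0.0]
contact_force: [-2.5, -0.3, 14.9]
opening: 0.414
finger_force: 24.8
```

Seated: upward force is now 15 N. Release.

>>> send_rows(rows="0 0 -0.003 0;0 0 -0.004 0;0 0 -0.004 0")

```text
clock: 16.55
tool_pos: [0.5001, 0.0624, 0.0658]
eef_rot: [0.746, 0.666, 0.0, 0.0]
contact_force: [-1.1, 0.5, 7.5]
opening: 0.415
finger_force: 24.8
```

>>> send_rows(rows="0 0 0 0;0 0 0 0;0 0 0 0;0 0 0 0;0 0 0 0;0 0 0 0;0 0 0 0;0 0 0 0", jaw=-1)

```text
clock: 17.22
tool_pos: [0.4999, 0.0623, 0.0653]
eef_rot: [0.746, 0.666, 0.0, -0.0]
contact_force: [0.1, -0.9, 0.2]
opening: 0.989
finger_force: 0.0
```

>>> send_rows(rows="0 0 -0.1 0;0 0 -0.2 0;0 0 -0.35 0;0 0 -0.5 0;0 0 -0.65 0;0 0 -0.8 0;0 0 -0.9 0;0 0 -0.92 0;0 0 -0.92 0;0 0 -0.92 0")

```text
clock: 18.05
tool_pos: [0.4993, 0.0625, 0.3408]
eef_rot: [0.746, 0.666, -0.0, -0.0]
contact_force: [0.8, 1.1, 0.3]
opening: 0.996
finger_force: 0.0
```

Run:
```python
from h import *
plan(lev(1.8)+[0,0,.081-.019])
p,d=snap('side');W=cloud('side',d);cv2.imwrite('pics/s4.png',cv2.resize(p[110:290,150:330,::-1],(600,600)))
k=W.reshape(-1,3);L=k[:,:2]-O
r=np.hypot(*L.T)
for z0,R in((.060,.06),(.098,.03)):
    m=(r<R)&(abs(k[:,2]-z0)<.005);q=k[m]
    if m.sum()>5:
        A=np.c_[q[:,:2]-O,np.ones(len(q))];print(m.sum(),cv2.minEnclosingCircle((q[:,:2]*1000).astype(np.float32)),np.median(q[:,2]),np.linalg.lstsq(A,q[:,2],rcond=None)[0])
```

```text
t 18.05 shift [0.5337 0.0026 0.0044] turn -0.0001 F [0.8 1.1 0.3] open 0.996 [0.4993 0.0625 0.3408] q7 -0.18
397 ((498.9077453613281, 62.37207794189453), 45.357852935791016) 0.060594558379724495 [0.0008522  0.00952672 0.06070019]
64 ((500.585205078125, 61.41168212890625), 20.06343650817871) 0.09754381944577217 [-0.01417239  0.00372254  0.09785008]
```

View pics/s4.png

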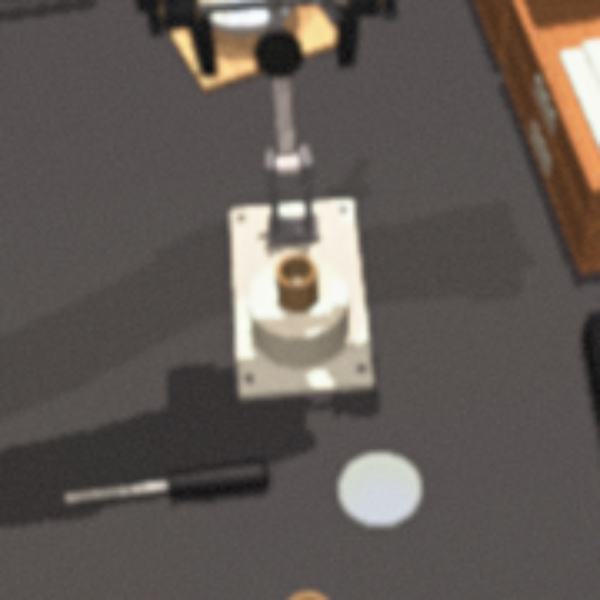

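The roll is home: drum top at z≈0.0606 with tilt under 0.015. In the crop the core is at (297,280) and the lever stands up from (290,160). Now back to the lever.

>>> send_rows(rows="0.1 0.003 0 0;0.2 0.003 0 0;0.3 0.003 0 0;0.4 0.003 0 0;0.5 0.003 0 0;0.534 0.003 0 0;0.534 0.003 0 0;0.534 0.003 0 0;0.534 0.003 0 0")

```text
clock: 18.85
tool_pos: [0.5187, 0.2187, 0.3404]
eef_rot: [0.747, 0.665, -0.001, 0.0]
contact_force: [-1.1, -0.4, -0.2]
opening: 0.999
finger_force: 0.0
```

Run:
```python
from h import *
plan(lev(1.8)+[0,0,-.019])
```

```text
t 18.85 shift [ 0.0097 -0.0024  0.273 ] turn -0.0007 F [-1.1 -0.4 -0.2] open 0.999 [0.5187 0.2187 0.3404] q7 -0.45
```

>>> send_rows(rows="0.007 -0.001 0 0;0.007 -0.001 0.08 0;0.007 -0.001 0.16 0;0.007 -0.001 0.24 0;0.007 -0.001 0.273 0;0.007 -0.001 0.273 0;0.007 -0.001 0.273 0")

```text
clock: 19.43
tool_pos: [0.5192, 0.2228, 0.2599]
eef_rot: [0.746, 0.665, 0.0, 0.0]
contact_force: [0.2, -0.0, 0.6]
opening: 0.998
finger_force: 0.0
```

>>> send_rows(rows="0 0 0 0;0 0 0 0;0 0 0 0;0 0 0 0;0 0 0 0;0 0 0 0;0 0 0 0;0 0 0 0;0 0 0 0;0 0 0 0", jaw=1, force=10)

```text
clock: 20.27
tool_pos: [0.5188, 0.2235, 0.2594]
eef_rot: [0.746, 0.666, -0.0, -0.0]
contact_force: [-0.2, 0.0, 0.3]
opening: 0.272
finger_force: 0.0
```

>>> send_rows(rows="0 0 0 0;0 0 0 0;0 0 0 0;0 0 0 0;0 0 0 0")

```text
clock: 20.68
tool_pos: [0.5187, 0.2235, 0.2594]
eef_rot: [0.746, 0.666, -0.0, -0.0]
contact_force: [-0.0, 0.2, -0.7]
opening: 0.145
finger_force: 10.0
```

Run:
```python
from h import *
plan(lev(1.8)+[0,0,-.019])
s=sensors.get_state();R=Ro.from_quat(s['eef_rot']).as_matrix()
for t in np.arange(1.75,.75,-.05):print(round(t,2),(R.T@(lev(t)-lev(1.8))/.3).round(3))
```

```text
t 20.68 shift [-0.0071 -0.0011  0.0029] turn -0.0002 F [-0.   0.2 -0.7] open 0.145 [0.5187 0.2235 0.2594] q7 -0.42
1.75 [-0.028  0.    -0.007]
1.7 [-0.057  0.    -0.012]
1.65 [-0.086  0.    -0.015]
1.6 [-0.115  0.    -0.018]
1.55 [-0.144  0.    -0.018]
1.5 [-0.173  0.    -0.018]
1.45 [-0.203  0.    -0.016]
1.4 [-0.232  0.    -0.012]
1.35 [-0.26   0.    -0.007]
1.3 [-0.289  0.    -0.001]
1.25 [-0.317  0.     0.007]
1.2 [-0.344  0.     0.017]
1.15 [-0.372  0.     0.027]
1.1 [-0.398  0.     0.039]
1.05 [-0.424  0.     0.052]
1.0 [-0.449  0.001  0.067]
0.95 [-0.474  0.001  0.083]
0.9 [-0.498  0.001  0.1  ]
0.85 [-0.52   0.001  0.118]
0.8 [-0.542  0.001  0.137]
```

>>> send_rows(rows="-0.03 0 -0.006 0;-0.06 0 -0.011 0;-0.09 0 -0.014 0;-0.119 0 -0.016 0;-0.148 0 -0.017 0;-0.177 0 -0.016 0;-0.206 0 -0.014 0;-0.235 0 -0.01 0;-0.264 0 -0.005 0;-0.293 0 0.002 0")

```text
clock: 21.52
tool_pos: [0.5087, 0.1345, 0.2597]
eef_rot: [0.746, 0.665, 0.0, 0.0]
contact_force: [-1.5, 0.4, 4.6]
opening: 0.149
finger_force: 10.0
```

Run:
```python
from h import *
plan(lev(1.3)+[0,0,-.019])
s=sensors.get_state();R=Ro.from_quat(s['eef_rot']).as_matrix()
for t in np.arange(1.25,.25,-.05):print(round(t,2),(R.T@(lev(t)-lev(1.3))/.3).round(3))
```

```text
t 21.52 shift [ 0.003  -0.0012  0.0032] turn -0.0004 F [-1.5  0.4  4.6] open 0.149 [0.5087 0.1345 0.2597] q7 -0.29
1.25 [-0.028  0.     0.008]
1.2 [-0.056  0.     0.017]
1.15 [-0.083  0.     0.028]
1.1 [-0.11  0.    0.04]
1.05 [-0.135  0.     0.053]
1.0 [-0.161  0.     0.068]
0.95 [-0.185  0.     0.083]
0.9 [-0.209  0.     0.1  ]
0.85 [-0.232  0.     0.119]
0.8 [-0.254  0.001  0.138]
0.75 [-0.275  0.001  0.158]
0.7 [-0.294  0.001  0.18 ]
0.65 [-0.313  0.001  0.202]
0.6 [-0.331  0.001  0.225]
0.55 [-0.347  0.001  0.249]
0.5 [-0.362  0.001  0.274]
0.45 [-0.376  0.001  0.3  ]
0.4 [-0.389  0.001  0.326]
0.35 [-0.4    0.001  0.353]
0.3 [-0.41   0.001  0.381]
```

>>> send_rows(rows="-0.026 -0.001 0.008 0;-0.054 -0.001 0.018 0;-0.081 -0.001 0.029 0;-0.108 -0.001 0.041 0;-0.133 -0.001 0.054 0;-0.159 -0.001 0.069 0;-0.183 -0.001 0.085 0;-0.207 -0.001 0.102 0;-0.23 -0.001 0.12 0;-0.252 -0.001 0.14 0")

```text
clock: 22.35
tool_pos: [0.5003, 0.0599, 0.2164]
eef_rot: [0.746, 0.666, 0.0, 0.0]
contact_force: [0.9, -1.4, 3.5]
opening: 0.147
finger_force: 10.0
```

Run:
```python
from h import *
plan(lev(.8)+[0,0,-.019])
s=sensors.get_state();R=Ro.from_quat(s['eef_rot']).as_matrix()
for t in np.arange(.75,-.03,-.05):print(round(t,2),(R.T@(lev(t)-lev(.8))/.3).round(3))
```

```text
t 22.35 shift [-0.0007 -0.0012 -0.0032] turn -0.0003 F [ 0.9 -1.4  3.5] open 0.147 [0.5003 0.0599 0.2164] q7 -0.14
0.75 [-0.021  0.     0.02 ]
0.7 [-0.041  0.     0.042]
0.65 [-0.059  0.     0.064]
0.6 [-0.077  0.     0.087]
0.55 [-0.093  0.     0.112]
0.5 [-0.109  0.     0.136]
0.45 [-0.123  0.     0.162]
0.4 [-0.135  0.     0.188]
0.35 [-0.146  0.     0.215]
0.3 [-0.156  0.     0.243]
0.25 [-0.165  0.     0.271]
0.2 [-0.172  0.     0.299]
0.15 [-0.178  0.     0.327]
0.1 [-0.182  0.     0.356]
0.05 [-0.185 -0.     0.385]
-0.0 [-0.186 -0.     0.414]
```

>>> send_rows(rows="-0.021 0 0.02 0;-0.041 0 0.04 0;-0.06 0 0.062 0;-0.078 0 0.086 0;-0.095 0 0.11 0;-0.11 0 0.135 0;-0.124 0 0.16 0;-0.137 0 0.187 0;-0.148 0 0.213 0;-0.158 0 0.241 0")

```text
clock: 23.18
tool_pos: [0.4952, 0.0145, 0.1438]
eef_rot: [0.746, 0.666, 0.001, -0.0]
contact_force: [4.0, 4.5, -0.4]
opening: 0.147
finger_force: 10.0
```

>>> send_rows(rows="-0.005 0 0.014 0;-0.009 0 0.028 0;-0.013 0 0.042 0;-0.016 0 0.056 0;-0.019 0 0.07 0;-0.022 0 0.084 0;-0.024 0 0.1 0;-0.026 0 0.115 0;-0.026 0 0.115 0")

```text
clock: 23.93
tool_pos: [0.4943, 0.0067, 0.109]
eef_rot: [0.746, 0.666, 0.0, -0.0]
contact_force: [4.7, 3.8, -0.6]
opening: 0.147
finger_force: 10.0
```

Run:
```python
from h import *
plan(lev(.0)+[0,0,-.019])
```

```text
t 23.93 shift [-0.0086 -0.0011  0.0534] turn -0.0001 F [ 4.7  3.8 -0.6] open 0.147 [0.4943 0.0067 0.109 ] q7 -0.01
```

>>> send_rows(rows="-0.002 0 0.01 0;-0.002 0 0.02 0;-0.002 0 0.03 0;-0.002 0 0.04 0;-0.002 0 0.044 0;-0.002 0 0.044 0")

```text
clock: 24.43
tool_pos: [0.4941, 0.0057, 0.0963]
eef_rot: [0.746, 0.666, 0.0, 0.0]
contact_force: [4.3, 2.8, -1.0]
opening: 0.148
finger_force: 10.0
```

>>> send_rows(rows="0 0 0.004 0;0 0 0.008 0;0 0 0.008 0;0 0 0.008 0")

```text
clock: 24.77
tool_pos: [0.4942, 0.0056, 0.0941]
eef_rot: [0.746, 0.666, 0.0, 0.0]
contact_force: [4.9, 2.1, -1.3]
opening: 0.145
finger_force: 10.0
```

>>> send_rows(rows="0 0 0.004 0;0 0 0.008 0;0 0 0.008 0;0 0 0.008 0")

```text
clock: 25.1
tool_pos: [0.4942, 0.0053, 0.0927]
eef_rot: [0.746, 0.666, 0.0, 0.001]
contact_force: [3.0, 2.9, 8.6]
opening: 0.142
finger_force: 10.0
```

>>> send_rows(rows="0 0 0.003 0;0 0 0.006 0;0 0 0.006 0;0 0 0.006 0")

```text
clock: 25.43
tool_pos: [0.4941, 0.005, 0.0911]
eef_rot: [0.746, 0.666, 0.0, 0.001]
contact_force: [2.1, 2.9, 12.2]
opening: 0.142
finger_force: 10.0
```

Contact at the expected height. Release and retreat.

>>> send_rows(rows="0 0 0 0;0 0 0 0;0 0 0 0;0 0 0 0;0 0 0 0;0 0 0 0;0 0 0 0;0 0 0 0;0 0 0 0;0 0 0 0", jaw=-1)

```text
clock: 26.27
tool_pos: [0.4937, 0.0057, 0.0902]
eef_rot: [0.746, 0.666, 0.0, -0.0]
contact_force: [-0.4, 0.2, 0.6]
opening: 0.876
finger_force: 0.0
```

>>> send_rows(rows="0 0 -0.06 0;0 0 -0.15 0;0 0 -0.3 0;0 0 -0.45 0;0 0 -0.6 0;-0.2 0 -0.6 0;-0.4 0 -0.6 0;-0.6 0 -0.6 0;-0.6 0 -0.6 0;-0.6 0 -0.6 0")

```text
clock: 27.1
tool_pos: [0.4715, -0.1803, 0.2709]
eef_rot: [0.749, 0.663, -0.001, 0.002]
contact_force: [-0.4, -0.6, -0.2]
opening: 0.997
finger_force: 0.0
```

Run:
```python
from h import *
plan(lev(0))
p,d=snap('top');pp,dd=snap('side')
for n,D in(('top',d),('side',dd)):
    k=cloud(n,D).reshape(-1,3);L=k[:,:2]-O;x=L@EX;y=L@EY
    m=(abs(x)<.004)&(y>-.078)&(y<.05)&(k[:,2]>.1)&(k[:,2]<.16);h=m&(y<-.045)
    print(n,m.sum(),'handle top',np.median(k[h,2]),h.sum(),'slope',np.polyfit(y[m],k[m,2],1))
    m=(np.hypot(x,y)<.055)&(abs(k[:,2]-.06)<.005);print(cv2.minEnclosingCircle((k[m,:2]*1000).astype(np.float32)),np.median(k[m,2]))
cv2.imwrite('pics/e.png',np.hstack([cv2.resize(p[110:250,190:400],(420,330)),cv2.resize(pp[130:330,190:400],(360,330))])[:,:,::-1])
```

```text
t 27.1 shift [ 0.6217 -0.0018  0.527 ] turn -0.0015 F [-0.4 -0.6 -0.2] open 0.997 [ 0.4715 -0.1803  0.2709] q7 0.29
top 122 handle top 0.11749862986586401 33 slope [-0.02305449  0.11640507]
((499.9449768066406, 65.8661880493164), 44.742027282714844) 0.05934126428347708
  return _methods._mean(a, axis=axis, dtype=dtype,
  ret = ret.dtype.type(ret / rcount)
Traceback (most recent call last):
TypeError: expected non-empty vector for x
```

The top camera puts the handle top at 0.1175 m (0.1185 m when level) and the drum at home, centred to within 1 mm. The gripper is clear.

>>> send_rows(rows="0 0 0 0;0 0 0 0;0 0 0 0;0 0 0 0")

```text
clock: 27.53
tool_pos: [0.4737, -0.1715, 0.2701]
eef_rot: [0.745, 0.667, 0.0, -0.0]
contact_force: [-0.2, 0.3, 1.0]
opening: 0.996
finger_force: 0.0
```

```bash
python3 -c "
from plant import finish_job
print(finish_job())"
```

```text
the job is handed in; nothing more can be done
None
```

I handed the job in at about 27.5 s of the 72 s: the full roll sits home on the spindle, the lever is down on its core and the gripper is open and clear; the judge returned no verdict, and I didn't re-measure the other bench items at the end.

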